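# Find the deepest bore with a depth rod

## Task

Take the steel depth rod from its stand and lower it gently, until it bottoms, into each of the three bores of the aluminium block in turn, beginning with the bore nearest the stand and ending with the farthest, to find which is deepest. Then leave the rod standing, bottomed and released, in the deepest bore. Never press hard on the block, do not let the rod drop into a bore, and leave the other things on the bench where they are.

Things in the scene. Friction and masses are not known exactly. Their poses are not given: they have to be found in the camera images.
- block: aluminium block, fixed upright, 55 (x) x 145 (y) x 80 (z) mm; origin at the centre of its underside. Three alike vertical blind bores, 13 mm wide with 2 mm chamfers, in a row along its y, 45 mm apart. Loose rigid spacers of unknown height lie at their bottoms: usable depths are 46 to 62 mm from the top face; one bore, which one varies, is at least 6 mm deeper than the others
- bore_near (a point): centre of the mouth of the block's end bore nearest the rod's stand, level with the block's top face (80 mm above the worktop)
- bore_middle (a point): centre of the mouth of the block's middle bore, level with the block's top face (80 mm above the worktop)
- bore_far (a point): centre of the mouth of the block's end bore farthest from the rod's stand, level with the block's top face (80 mm above the worktop)
- stand: grey plastic stand, fixed, 60 x 60 x 45 mm, origin at the centre of its underside; the rod stands upright in its 13.5 mm hole, whose floor is 8 mm above the worktop
- rod: steel depth rod, loose, 140 mm long, 0.12 to 0.2 kg, upright at the start; its z axis runs from the tip (origin) up to the handle. Lower part 11 mm in diameter, tip flat with a small bevel; from 85 to 140 mm above the tip a dark round handle, 16 mm in diameter
- rod_tip (a point): centre of the rod's flat lower end
- rod_grip (a point): point on the rod's axis 112 mm above the tip, in the middle of the handle: where to grip
- tub_large: lidded plastic storage tub, 106 mm across, 100 mm tall; bystander, loose; origin at the middle of its underside
- tub_small: lidded plastic storage tub, 90 mm across, 75 mm tall; bystander, loose; origin at the middle of its underside
- spray_white: white spray bottle, 90 mm across, about 240 mm tall; bystander, loose; origin at the middle of its underside
- spray_dark: dark spray bottle, 72 mm across, about 200 mm tall; bystander, loose; origin at the middle of its underside
- tub_lid: loose tub lid lying flat, 96 mm across (128 mm over its clips), 12 mm tall; bystander, loose; origin at the middle of its underside
- spoon: steel spoon lying flat, 170 mm long, below 25 mm high; bystander, loose; origin at the spoon's underside
- scrub_brush: scrubbing brush, 90 x 40 mm, 36 mm tall; bystander, loose; origin at the middle of its underside
Mind the look-alikes: they are no part of the job. Several things have the shape of the rod; the one meant has the colours described above.

How it is judged:
On the way, in this order (a step that is already met when the one before it is completed fails the run):
1. the rod is bottomed in the nearest bore (horizontal distance between rod_tip and bore_near below 0.004 m and z of rod_tip in the frame of block below 0.036 m and contact force between anything else and block above 1 N), for 0.1 s.
2. the rod is bottomed in the middle bore (horizontal distance between rod_tip and bore_middle below 0.004 m and z of rod_tip in the frame of block below 0.036 m and contact force between anything else and block above 1 N), for 0.1 s.
3. the rod is bottomed in the farthest bore (horizontal distance between rod_tip and bore_far below 0.004 m and z of rod_tip in the frame of block below 0.036 m and contact force between anything else and block above 1 N), for 0.1 s.
At the end, for the whole second after the job is handed in: the rod stands released and at rest in the deepest bore: its tip within 4 mm of that bore's axis and within 3.5 mm of its bottom (56.5 mm or more below the block's top face, which only the deepest bore allows), upright within 0.08 rad (z of rod_tip in the frame of block below 0.0235 m and angle between rod's own z axis and vertical below 0.08 rad and linear speed of rod below 0.02 m/s and (horizontal distance between rod_tip and bore_near below 0.004 m or horizontal distance between rod_tip and bore_middle below 0.004 m or horizontal distance between rod_tip and bore_far below 0.004 m)); the robot touches nothing.
It fails at once if the block, or a spacer in it, is pressed with more than 30 N (contact force between anything else and block above 30 N).
It fails at once if the rod is dropped: it falls faster than 0.3 m/s, not held, with its tip over or in the block (linear speed of rod above 0.3 m/s and contact force between the fingers and rod below 0.1 N and horizontal distance between rod_tip and block below 0.08 m).
It fails at once if a bystander is shifted by more than 20 mm (distance of any of tub_large, tub_small, spray_white, spray_dark, tub_lid, spoon, scrub_brush from where it was at the start of the episode above 0.02 m).
It also fails if it takes over 72 s, if anything falls off the work surface, if the arm or the gripper's body presses on something with over 40 N, if the wrist force passes 120 N, or if a joint passes its speed limit or range.

## Robot

A 6-joint arm with a two-finger parallel gripper is mounted at the origin on the work surface. World frame = base frame: x ahead of the robot, y to its left, z up, the work surface at z = 0. Lengths are in m, angles in rad, forces in N, time in s.
With the tool pointing down it reaches from about 0.3 to 0.775 m from the base axis. Payload 14.6 kg.
Tool frame: the origin (TCP) lies midway between the tips of the shut fingers; the grasp point (between the pads) lies 19 mm behind it; z points along the fingers, y is the line along which they close (so a half turn about z gives the same grasp; the last joint's range is limited). The gripper opens to 94 mm and grips with 3 to 60 N. Pads are 16 mm wide; open, the fingers measure 119 mm over their backs; the gripper's body (75 mm by 177 mm) begins 78 mm behind the grasp point.
Start: joints at [1.175, 0.3, 1.521, -0, 1.321, -0.067], TCP at [0.178, 0.521, 0.205] pointing down, gripper open.
Joint ranges: [-3.03, 3.03], [-0.79, 2.21], [0.23, 2.52], [-1.04, 4.18], [0, 3.07], [-2.55, 2.55]. Speed limits (rad/s): [2.22, 2.22, 2.57, 3.14, 3.14, 3.14].

## Interface

Orientations are given as [roll, pitch, yaw] about the fixed x, y, z axes, in that order (R = Rz(yaw) Ry(pitch) Rx(roll)).
In Python, from station import ctrl gives the robot as it stands. The module is installed in compiled form; this text tells all that it offers.
- The arm moves only by the tool servo_tool, never from a script. Its argument "plan" is a list of rows, each a list of 7 numbers: the opening in per cent of the stroke, from 0 (shut) to 100 (fully open), then the shift along the tool's x, y, z in m, then the turn, a rotation vector about the tool's x, y, z in rad. A call has exactly 8 rows; each row shifts and turns the commanded pose from where the row before left it, along the tool's axes as they then stand; what a row does not reach is not made up. A row lasts 1/8 s, in which the tool goes at most 62.5 mm and 10.7 degrees, less where a joint would pass 70% of its speed; a pose out of reach is approached as far as the arm can. A call with a gripper value outside its range is refused whole. The fingers move at their own pace and stop on an object; "force" is the grip in N (left out, the last holds). Time passes only in rows, so rows that do not move let the fingers close, or fill a call up. It gives the time, the measured TCP pose, the force, the opening and the grip force at its end, in the units of the state.
- ctrl.get_obs(): the state, without advancing time (a new reading comes with each control period).
- ctrl.camera(name): name is "scene" or "side" or "wrist"; returns a dict with "pixels" (384x512x3 uint8, red, green, blue), "z_map" (384x512 float32, m along the optical axis (not along the pixel's ray), 0 where there is no reading), "mtx" (3x3 intrinsics, pixels), "pose" (4x4, takes a point from camera to world coordinates). Camera axes: x right, y up, looking along -z (the intrinsics and any distortion apply to the point x, -y, -z); pixel columns grow to the right and rows downward; lengths in m; the calibration is good to about 2 mm. A picture is of the moment at which its call begins.
- ctrl.hand_in(): hands the job in; it is judged then, once.
The state is a dict: "time_s": time; "qpos": joint angles; "joint_vel": joint speeds; "tau": joint torques, N m; "ee_pos": TCP position; "eef_rot": TCP orientation; "force": force on the tool from outside, world axes, zero at the start; "moment": the same for the moment, N m; "grip_width": finger opening in m; "grip_force": force on a finger pad.
Only numpy, scipy, OpenCV 4.12 (cv2) and the standard library are available. Lean on these libraries where they do the work, as an engineer would, in place of code of your own. Each camera call takes 0.05 s, during which the arm holds its last target. There are 200 camera calls.

## Working session

There is one attempt and no reset: what is moved stays moved. The work goes in short steps, Python scripts to look and compute and a tool call to move; the robot and the scene stay as the last step left them, time stands still between calls to the robot, and variables do not carry over. Pictures are saved under pics/ and viewed, at most 10 in all, crops included, and the job is handed in when it is done.

Besides the shell and the picture viewer there is one more tool, called after "Emit:" as name([rows], argument=value, ...), one row to a line, values as JSON. servo_tool: Moves the arm, as the interface text tells. Its arguments: {"type":"object","properties":{"plan":{"type":"array","items":{"type":"array","items":{"type":"number"}}},"force":{"type":"number"}},"required":["plan"]}

```bash
mkdir -p pics; cat > h.py <<'E'
import numpy as np, cv2
from station import ctrl
def pts(c):
    z=c['z_map'];K=c['mtx'];v,u=np.mgrid[:384,:512]
    p=np.stack([(u-K[0,2])/K[0,0]*z,-(v-K[1,2])/K[1,1]*z,-z,np.ones_like(z)],-1)
    w=p@c['pose'].T; w[z==0]=np.nan
    return w[...,:3]
def save(n,im): cv2.imwrite('pics/'+n,cv2.cvtColor(im,cv2.COLOR_RGB2BGR))
E
python3 - <<'E'
from h import *
for n in('scene','side'):
    c=ctrl.camera(n); np.savez(n,**c); save(n+'.png',c['pixels']); print(n,c['pose'].round(3).tolist(),c['mtx'].tolist())
print(ctrl.get_obs())
E
```

```text
scene [[-0.535, -0.485, 0.692, 1.206], [0.845, -0.305, 0.439, 0.475], [-0.002, 0.82, 0.573, 0.64], [0.0, 0.0, 0.0, 1.0]] [[379.5866268575255, 0.0, 260.81390252134435], [0.0, 379.5866268575255, 191.50589095627754], [0.0, 0.0, 1.0]]
side [[-0.96, 0.135, -0.245, 0.363], [-0.279, -0.518, 0.809, 0.816], [-0.018, 0.845, 0.535, 0.595], [0.0, 0.0, 0.0, 1.0]] [[388.30970718999794, 0.0, 254.7693146256658], [0.0, 388.30970718999794, 191.14524875826635], [0.0, 0.0, 1.0]]
{'time_s': 0.1, 'qpos': array([ 1.17543396e+00,  3.00393303e-01,  1.52153715e+00, -4.72651956e-06,
        1.32066674e+00, -6.65981249e-02]), 'joint_vel': array([ 0.00030959, -0.00188756, -0.00193503,  0.0009776 , -0.00021564,
       -0.00038468]), 'tau': array([ 1.82051772e-04, -5.32643151e+01, -3.53294563e+01,  7.08954153e-02,
        2.34610552e-02, -4.16487239e-05]), 'ee_pos': array([0.17749298, 0.5203252 , 0.20494758]), 'eef_rot': array([-3.14059004e+00, -6.22826642e-05,  2.81282955e+00]), 'force': array([ 0.06465491,  0.505008  , -0.29000051]), 'moment': array([-0.01998969, -0.00874325, -0.00140209]), 'grip_force': 0.0, 'grip_width': 0.09412653492645846}
```

View pics/scene.png

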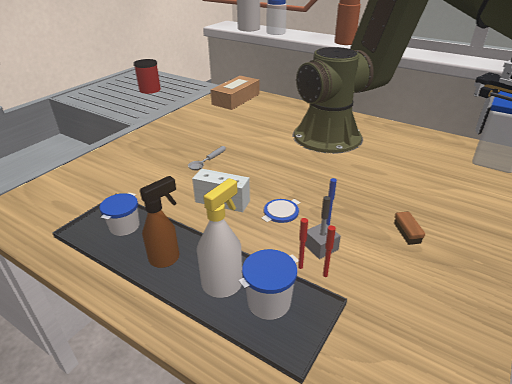

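View pics/side.png

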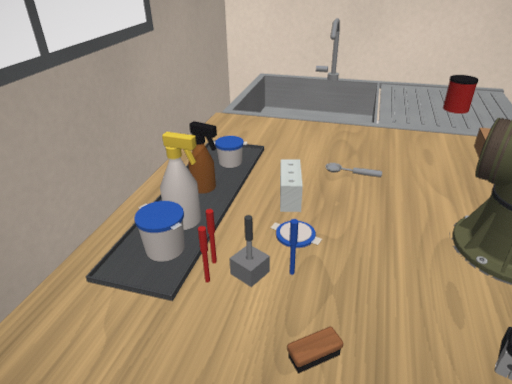

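The scene view shows four rod shapes. Two are red, at (303,243) and (329,250). One is blue, at (331,205). The fourth has a dark handle at (326,208), a steel shank and sits in the grey stand at (322,240). In the side view it is at (249,228), with the stand at (250,265). The dark-handled one fits the description because of its colours and the stand. The block is at (221,188) in the scene view and (291,185) in the side view. I'll confirm the rod with a crop and measure.

```bash
python3 - <<'E'
from h import *
S={n:dict(np.load(n+'.npz')) for n in('scene','side')}
a=cv2.resize(S['scene']['pixels'][165:275,280:360],None,fx=5,fy=5,interpolation=2)
b=cv2.resize(S['side']['pixels'][205:290,190:310],None,fx=3,fy=5,interpolation=2)
b=cv2.resize(S['side']['pixels'][155:290,215:310],None,fx=4,fy=4,interpolation=2)
im=np.zeros((550,800,3),np.uint8); im[:,:400]=a; im[:540,410:790]=b; save('crop.png',im)
for n,(r0,r1,c0,c1) in dict(scene=(160,215,185,255),side=(150,215,270,310)).items():
    c=S[n];P=pts(c);m=np.zeros((384,512),bool);m[r0:r1,c0:c1]=1
    m&=abs(P[...,2]-.08)<.006
    q=P[m]; print(n,m.sum(),cv2.minAreaRect(q[:,:2].astype(np.float32)), np.median(q[:,2]))
    g=c['pixels'].mean(-1); 
    k=m|False
    # dark spots inside top
    hull=cv2.convexHull(np.argwhere(m)[:,::-1].astype(np.int32)); M=np.zeros((384,512),np.uint8); cv2.fillConvexPoly(M,hull,1)
    M=cv2.erode(M,np.ones((3,3)))
    d=((g<np.median(g[m])*.8)&(M>0)).astype(np.uint8)
    nn,l,st,ce=cv2.connectedComponentsWithStats(d)
    K=c['mtx']
    for i in range(1,nn):
        if st[i,4]<4: continue
        u,v=ce[i]; r=c['pose'][:3,:3]@np.array([(u-K[0,2])/K[0,0],-(v-K[1,2])/K[1,1],-1]);o=c['pose'][:3,3]
        print(ce[i],st[i],o+r*(.08-o[2])/r[2])
for n,(r0,r1,c0,c1) in dict(scene=(190,265,305,345),side=(210,290,225,275)).items():
    c=S[n];P=pts(c);m=np.zeros((384,512),bool);m[r0:r1,c0:c1]=1
    mt=m&(abs(P[...,2]-.045)<.004)
    print(n,'stand top',mt.sum(),cv2.minAreaRect(P[mt][:,:2].astype(np.float32)))
    px=c['pixels'].astype(int)
    mh=m&(P[...,2]>.095)&(P[...,2]<.15)&(px.max(-1)-px.min(-1)<35)
    print('handle',mh.sum(),np.median(P[mh],0),P[mh].max(0),c['pose'][:3,3])
E
```

```text
scene 568 ((0.5341934561729431, -0.08170784264802933), (0.05867210775613785, 0.1470872014760971), 13.319673538208008) 0.08059790652617016
[205.90909091 175.18181818] [204 174   5   3  11] [ 0.54388186 -0.12335235  0.08      ]
[220.81818182 178.09090909] [218 177   6   3  11] [ 0.5338217  -0.07975643  0.08      ]
[207.45833333 181.91666667] [194 179  30   6  48] [ 0.56786193 -0.09857482  0.08      ]
[224.5 181. ] [223 181   4   1   4] [ 0.54002779 -0.06267083  0.08      ]
[235.10869565 185.30434783] [229 180  13  10  46] [ 0.54170553 -0.02656935  0.08      ]
side 567 ((0.5339667201042175, -0.07842476665973663), (0.054882295429706573, 0.14792916178703308), 13.14671802520752) 0.07840712381936588
[291.63157895 186.68421053] [284 186  17   2  19] [ 0.51524852 -0.00544001  0.08      ]
scene stand top 321 ((0.5605852603912354, 0.23893919587135315), (0.1790589541196823, 0.07351788878440857), 36.56417465209961)
handle 157 [0.56118203 0.23659815 0.12519644] [0.64093194 0.27539667 0.14994773] [1.20628458 0.47543596 0.6400403 ]
side stand top 534 ((0.5553685426712036, 0.23389053344726562), (0.06139789894223213, 0.06262969970703125), 65.21134948730469)
handle 181 [0.55320085 0.23925016 0.12579526] [0.5610669  0.2433969  0.14856812] [0.36298411 0.81619124 0.59457496]
```

View pics/crop.png

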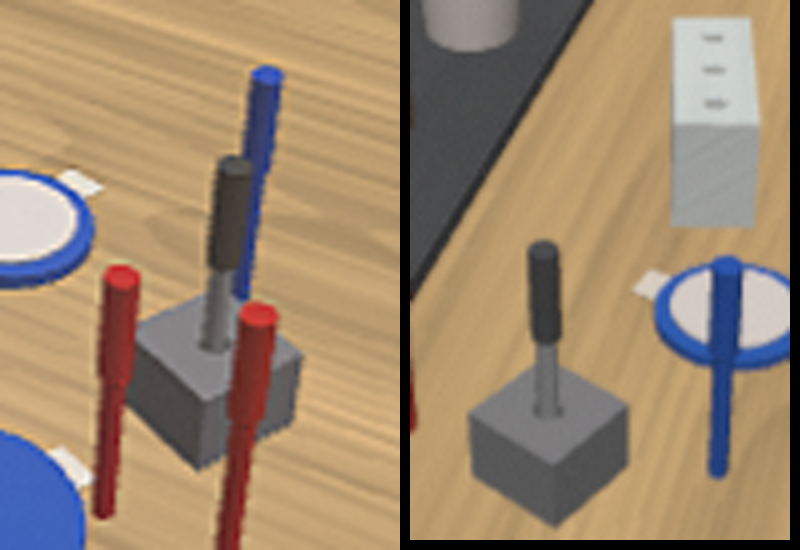

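The crop confirms it: the rod with the dark handle and steel shank stands in the grey stand. Next I'll measure the obstacles around it.

```bash
python3 - <<'E'
from h import *
S={n:dict(np.load(n+'.npz')) for n in('scene','side')}
def rep(n,name,f):
    c=S[n];P=pts(c);h=cv2.cvtColor(c['pixels'],cv2.COLOR_RGB2HSV).astype(int)
    m=f(h)&(P[...,2]>.02)&(P[...,2]<.3)&(abs(P[...,1])<.5)&(P[...,0]>.2)&(P[...,0]<1)
    nn,l,st,ce=cv2.connectedComponentsWithStats(m.astype(np.uint8))
    for i in range(1,nn):
        if st[i,4]>25: q=P[l==i]; print(n,name,ce[i].round(),st[i,4],np.nanpercentile(q,5,0).round(3),np.nanmedian(q,0).round(3),np.nanpercentile(q,97,0).round(3))
for n in S:
    rep(n,'red',lambda h:((h[...,0]<6)|(h[...,0]>172))&(h[...,1]>150))
    rep(n,'blue',lambda h:(abs(h[...,0]-112)<12)&(h[...,1]>150))
    rep(n,'yellow',lambda h:(abs(h[...,0]-27)<5)&(h[...,1]>190))
    rep(n,'white',lambda h:(h[...,1]<40)&(h[...,2]>130))
    rep(n,'brown/black',lambda h:(h[...,2]<60))
E
```

```text
scene red [303. 237.] 227 [0.64  0.22  0.031] [0.647 0.226 0.102] [0.651 0.23  0.141]
scene red [329. 245.] 244 [0.633 0.277 0.029] [0.639 0.283 0.101] [0.643 0.288 0.141]
scene blue [119. 205.] 698 [ 0.727 -0.259  0.073] [ 0.764 -0.219  0.08 ] [ 0.8   -0.183  0.082]
scene blue [270. 271.] 1861 [0.727 0.174 0.101] [0.772 0.219 0.104] [0.815 0.263 0.106]
scene white [224. 180.] 630 [ 0.499 -0.144  0.034] [ 0.529 -0.075  0.08 ] [ 0.568 -0.007  0.083]
scene white [127. 221.] 297 [ 0.742 -0.201  0.022] [ 0.772 -0.19   0.044] [ 0.792 -0.185  0.064]
scene white [105. 217.] 28 [ 0.803 -0.224  0.074] [ 0.808 -0.215  0.075] [ 0.814 -0.205  0.077]
scene white [224. 258.] 2064 [0.761 0.103 0.032] [0.794 0.127 0.112] [0.817 0.144 0.174]
scene white [317. 234.] 194 [0.54  0.204 0.044] [0.568 0.222 0.046] [0.588 0.248 0.048]
scene white [294. 258.] 32 [0.709 0.23  0.098] [0.713 0.24  0.1  ] [0.72  0.249 0.102]
scene white [281. 301.] 415 [0.763 0.243 0.024] [0.789 0.255 0.057] [0.804 0.262 0.087]
scene brown/black [157. 194.] 724 [ 0.741 -0.064  0.152] [ 0.782 -0.05   0.186] [ 0.805 -0.042  0.204]
[... 299 characters left out ...]
 0.175 0.1  ] [0.763 0.221 0.103] [0.809 0.266 0.105]
side blue [293. 240.] 256 [0.461 0.213 0.031] [0.467 0.218 0.098] [0.473 0.221 0.139]
side white [229. 156.] 234 [ 0.728 -0.205  0.023] [ 0.749 -0.189  0.043] [ 0.78  -0.183  0.063]
side white [180. 189.] 1452 [0.732 0.102 0.037] [0.754 0.125 0.117] [0.797 0.143 0.175]
side white [290. 183.] 947 [ 0.497 -0.137  0.027] [ 0.527 -0.026  0.077] [ 0.562 -0.005  0.08 ]
side white [160. 242.] 761 [0.722 0.239 0.025] [0.747 0.257 0.059] [0.785 0.264 0.098]
side brown/black [203. 133.] 447 [ 0.733 -0.06   0.147] [ 0.765 -0.049  0.185] [ 0.799 -0.04   0.202]
side brown/black [249. 229.] 96 [0.548 0.236 0.1  ] [0.551 0.24  0.122] [0.558 0.242 0.146]
```

Emit:
servo_tool([
  [100,-0.056,-0.0187,0,0,0,0],
  [100,-0.056,-0.0187,0,0,0,0],
  [100,-0.056,-0.0187,0,0,0,0],
  [100,-0.056,-0.0187,0,0,0,0],
  [100,-0.056,-0.0187,0,0,0,0],
  [100,-0.056,-0.0187,0,0,0,0],
  [100,-0.056,-0.0187,0,0,0,0],
  [100,-0.056,-0.0187,0,0,0,0],
])

```text
time_s: 1.1
ee_pos: [0.5545, 0.2328, 0.2052]
eef_rot: [-3.141, -0.0, 2.813]
force: [-0.7, -0.1, 0.0]
grip_width: 0.0939
grip_force: 0.0
```

```bash
python3 - <<'E'
from h import *
c=ctrl.camera('wrist');np.savez('w1',**c);save('w1.png',c['pixels']);print(ctrl.get_obs()['ee_pos'],ctrl.get_obs()['eef_rot'],c['pose'].round(3).tolist(),c['mtx'].tolist())
P=pts(c);g=c['pixels'].astype(int)
m=(abs(P[...,2]-.148)<.006)&(g.max(-1)<110)&(abs(P[...,0]-.555)<.04)&(abs(P[...,1]-.234)<.04)
q=P[m];print(m.sum(),np.median(q,0),cv2.minEnclosingCircle(q[:,:2].astype(np.float32)) if len(q) else 0)
E
```

```text
[0.5585423  0.22849004 0.20461594] [-3.14039363e+00  6.24939921e-04  2.80909104e+00] [[0.324, -0.913, -0.249, 0.482], [0.946, 0.312, 0.085, 0.258], [-0.0, -0.263, 0.965, 0.385], [0.0, 0.0, 0.0, 1.0]] [[280.9977311439523, 0.0, 256.4333513565833], [0.0, 280.9977311439523, 190.3929742848213], [0.0, 0.0, 1.0]]
253 [0.55333404 0.23384407 0.14828832] ((0.554018497467041, 0.233666330575943), 0.007925465703010559)
```

View pics/w1.png

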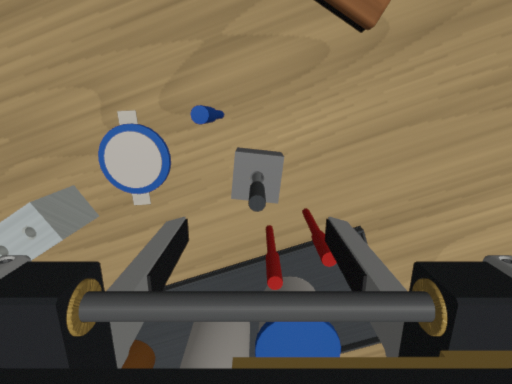

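The wrist view shows the dark handle top at (257,195), which puts the rod at (0.554, 0.234). That is under the tool, so I'll go down.

Emit:
servo_tool([
  [100,0,0,0,0,0,0],
  [60,0,0,0,0,0,0],
  [60,0,0,0.02,0,0,0],
  [60,0,0,0.03,0,0,0],
  [60,0,0,0.03,0,0,0],
  [60,0,0,0.024,0,0,0],
  [60,0,0,0,0,0,0],
  [60,0,0,0,0,0,0],
], force=30)

```text
time_s: 2.15
ee_pos: [0.5534, 0.235, 0.1028]
eef_rot: [3.141, 0.001, 2.814]
force: [0.4, 1.0, -0.5]
grip_width: 0.0562
grip_force: 0.0
```

Emit:
servo_tool([
  [0,0,0,0,0,0,0],
  [0,0,0,0,0,0,0],
  [0,0,0,0,0,0,0],
  [0,0,0,0,0,0,0],
  [0,0,0,0,0,0,0],
  [0,0,0,0,0,0,0],
  [0,0,0,0,0,0,0],
  [0,0,0,0,0,0,0],
], force=30)

```text
time_s: 3.15
ee_pos: [0.5533, 0.2343, 0.1015]
eef_rot: [-3.142, 0.0, 2.813]
force: [-0.7, -0.1, 1.0]
grip_width: 0.0145
grip_force: 30.0
```

Emit:
servo_tool([
  [0,0,0,-0.005,0,0,0],
  [0,0,0,-0.015,0,0,0],
  [0,0,0,-0.02,0,0,0],
  [0,0,0,-0.02,0,0,0],
  [0,0,0,-0.02,0,0,0],
  [0,0,0,-0.02,0,0,0],
  [0,0,0,-0.01,0,0,0],
  [0,0,0,0,0,0,0],
])

```text
time_s: 4.15
ee_pos: [0.5534, 0.2344, 0.2122]
eef_rot: [3.141, 0.001, 2.813]
force: [-0.9, -0.1, -2.5]
grip_width: 0.0144
grip_force: 30.0
```

```bash
python3 - <<'E'
from h import *
c=ctrl.camera('scene');np.savez('s2',**c);save('s2.png',c['pixels'])
c=ctrl.camera('wrist');np.savez('w2',**c)
d=ctrl.camera('side');np.savez('d2',**d)
a=np.hstack([np.load('s2.npz')['pixels'][100:290,250:400],d['pixels'][100:290,190:340]])
save('m2.png',cv2.resize(a,None,fx=2.6,fy=2.6,interpolation=2))
o=ctrl.get_obs();print(o['ee_pos'],o['eef_rot'],o['force'],o['grip_width'])
P=pts(c);g=c['pixels'].astype(int)
# block top in wrist depth
m=(abs(P[...,2]-.08)<.005)&(g.max(-1)-g.min(-1)<30);print(m.sum(),np.nanmin(P[m],0) if m.any() else 0)
E
```

```text
[0.55302774 0.23416759 0.21063335] [-3.14080424e+00 -9.94509688e-04  2.81274148e+00] [ 0.22084126  0.35066443 -1.31845181] 0.01447305400292158
2489 [ 0.48992977 -0.09166895  0.07502925]
```

View pics/m2.png

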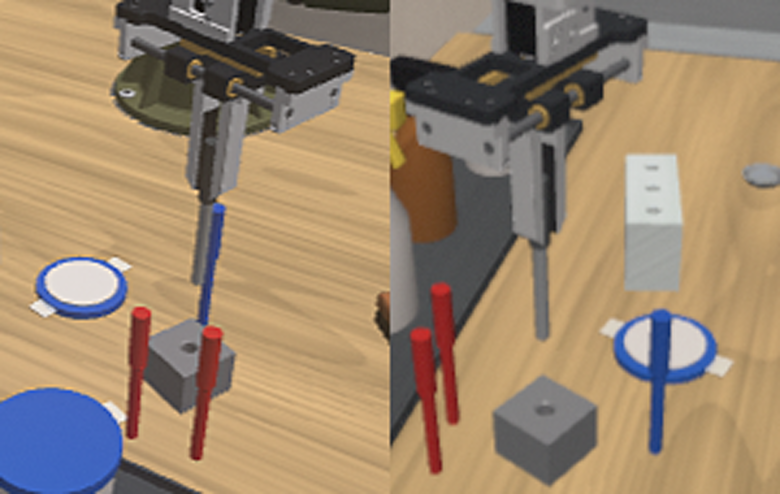

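The rod is held and upright. The rest of the bench is unchanged and the stand is empty. I'll move next to the block and look with the wrist camera.

Emit:
servo_tool([
  [0,-0.003,-0.0155,0,0,0,0],
  [0,-0.006,-0.034,0,0,0,0],
  [0,-0.006,-0.034,0,0,0,0],
  [0,-0.006,-0.034,0,0,0,0],
  [0,-0.006,-0.034,0,0,0,0],
  [0,-0.006,-0.034,0,0,0,0],
  [0,-0.005,-0.034,0,0,0,0],
  [0,0,0,0,0,0,0],
])

```text
time_s: 5.3
ee_pos: [0.5177, 0.0119, 0.2113]
eef_rot: [-3.141, -0.0, 2.81]
force: [-0.1, 0.6, -1.7]
grip_width: 0.0147
grip_force: 30.0
```

```bash
cat >> h.py <<'E'
def ray(c,u,v,h):
    K=c['mtx'];r=c['pose'][:3,:3]@np.array([(u-K[0,2])/K[0,0],-(v-K[1,2])/K[1,1],-1]);o=c['pose'][:3,3]
    return (o+r*(h-o[2])/r[2])[:2]
def bores(c,box=None):
    """dark compact spots surrounded by the block's top face -> xy at z=.08"""
    P=pts(c);g=c['pixels'].mean(-1)
    m=(abs(P[...,2]-.08)<.007)&(abs(P[...,0]-.534)<.07)&(abs(P[...,1]+.08)<.09)&(g>90)
    n,l,st,_=cv2.connectedComponentsWithStats(m.astype(np.uint8)); m=l==1+st[1:,4].argmax()
    hull=cv2.convexHull(np.argwhere(m)[:,::-1].astype(np.int32));M=np.zeros(m.shape,np.uint8);cv2.fillConvexPoly(M,hull,1)
    print('top rect',cv2.minAreaRect(P[m][:,:2].astype(np.float32)),np.median(P[m][:,2]))
    ref=np.median(g[m]);d=((g<ref*.85)&(cv2.erode(M,np.ones((3,3)))>0)).astype(np.uint8)
    n,l,st,ce=cv2.connectedComponentsWithStats(d)
    for i in range(1,n):
        if st[i,4]>8:print(ce[i].round(1),st[i].tolist(),ray(c,*(st[i,:2]+st[i,2:4]/2-.5),.08).round(4))
E
python3 - <<'E'
from h import *
c=ctrl.camera('wrist');np.savez('w3',**c);save('w3.png',c['pixels'])
o=ctrl.get_obs();print(o['ee_pos'],o['force'],o['moment'])
bores(c)
E
```

```text
[0.51794629 0.01307748 0.21136268] [-0.38400477 -0.04509551 -1.71153283] [-0.00543436 -0.02153833  0.08753517]
top rect ((0.5332958102226257, -0.0816507413983345), (0.05547504499554634, 0.14566564559936523), 13.128113746643066) 0.08041653965570855
[217.8 200.6] [212, 195, 13, 12, 115] [ 0.5223 -0.0364]
[186.4 220.1] [181, 215, 12, 11, 101] [ 0.5327 -0.0802]
[156.1 238.6] [151, 234, 11, 10, 93] [ 0.5426 -0.1242]
```

View pics/w3.png

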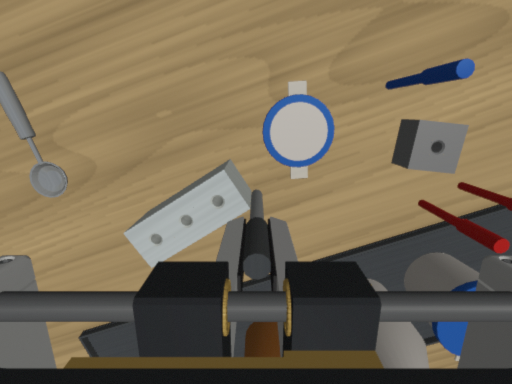

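The wrist view shows the three bores at (218,201), (186,220) and (156,239), with the rod shaft ending near (257,192). I'll fit the rod axis from depth to get the tip offset.

```bash
cat >> h.py <<'E'
def rodaxis(c,e,tipz):
    """steel shaft pixels by depth; image-edge midline per row, cast to the shaft's height"""
    P=pts(c);m=(np.hypot(P[...,0]-e[0],P[...,1]-e[1])<.025)&(P[...,2]>tipz-.006)&(P[...,2]<tipz+.048)
    q=P[m]; cam=c['pose'][:3,3]; d=cam[:2]-np.array(e[:2]); d/=np.linalg.norm(d)
    # surface point mid-line -> axis: 5.5 mm away from the camera
    zs=np.arange(tipz,tipz+.045,.009);A=[]
    for z in zs:
        s=q[abs(q[:,2]-z)<.0045]
        if len(s)>6:
            n=np.array([-d[1],d[0]]);t=(s[:,:2]-e[:2])@n;r=(s[:,:2]-e[:2])@d
            A.append([z,*(e[:2]+n*(np.percentile(t,3)+np.percentile(t,97))/2+d*(np.percentile(r,90)-5.5e-3)),len(s)])
    return np.array(A)
E
python3 - <<'E'
from h import *
np.set_printoptions(precision=4,suppress=True)
w=dict(np.load('w3.npz'));e=np.array([.5179,.013,.2113]);print(rodaxis(w,e,e[2]-.0935))
for n in('scene','side'):
    c=ctrl.camera(n);np.savez(n+'3',**c);e=ctrl.get_obs()['ee_pos'];print(n,e);print(rodaxis(c,e,e[2]-.0935))
    bores(c)
E
```

```text
[[ 0.1268  0.519   0.0118 26.    ]
 [ 0.1358  0.519   0.012  31.    ]
 [ 0.1448  0.5191  0.0119 32.    ]
 [ 0.1538  0.5189  0.012  34.    ]
 [ 0.1628  0.5189  0.0115 35.    ]]
scene [0.5181 0.0138 0.2114]
[[ 0.1269  0.5203  0.0119 11.    ]
 [ 0.1359  0.5203  0.0121 12.    ]
 [ 0.1449  0.5209  0.0127 12.    ]
 [ 0.1539  0.521   0.0129 12.    ]
 [ 0.1629  0.5207  0.0129 11.    ]]
top rect ((0.5346278548240662, -0.08154895156621933), (0.057880155742168427, 0.14831838011741638), 13.730326652526855) 0.0806167039056418
[206.1 175.1] [204, 174, 5, 3, 12] [ 0.543  -0.1237]
[220.8 178.1] [218, 177, 6, 3, 13] [ 0.5339 -0.0808]
[224.1 183. ] [194, 178, 48, 12, 188] [ 0.5596 -0.0712]
side [0.5182 0.0144 0.2113]
[[ 0.1178  0.5204  0.0142  7.    ]
 [ 0.1268  0.5202  0.015  11.    ]
 [ 0.1358  0.5205  0.0149 14.    ]
 [ 0.1448  0.5202  0.0143 14.    ]
 [ 0.1538  0.5197  0.0154 16.    ]
 [ 0.1628  0.5202  0.0144 16.    ]]
top rect ((0.5340796709060669, -0.07906337082386017), (0.05497320741415024, 0.14756552875041962), 13.325921058654785) 0.0784676639437401
[289.1 169.2] [287, 161, 6, 18, 91] [ 0.5387 -0.0909]
[290.8 180.6] [289, 180, 5, 2, 9] [ 0.523  -0.0348]
[290.7 186.6] [282, 186, 19, 2, 32] [ 0.517  -0.0059]
```

Emit:
servo_tool([
  [0,-0.0045,-0.0108,0,0,0,0],
  [0,-0.0045,-0.0115,0,0,0,0],
  [0,-0.0045,-0.0115,0,0,0,0],
  [0,-0.005,-0.012,0,0,0,0],
  [0,0,0,0.01,0,0,0],
  [0,0,0,0.01,0,0,0],
  [0,0,0,0,0,0,0],
  [0,0,0,0,0,0,0],
])

```text
time_s: 6.45
ee_pos: [0.5212, -0.0348, 0.1915]
eef_rot: [3.142, 0.0, 2.813]
force: [-0.2, -0.0, -2.8]
grip_width: 0.0147
grip_force: 30.0
```

```bash
python3 - <<'E'
from h import *
np.set_printoptions(precision=4,suppress=True)
for n in('wrist','side','scene'):
    c=ctrl.camera(n);np.savez(n+'4',**c);e=ctrl.get_obs()['ee_pos'];print(n,e);print(rodaxis(c,e,e[2]-.0935))
    bores(c)
o=ctrl.get_obs();print(o['force'],o['eef_rot'])
E
```

```text
wrist [ 0.5212 -0.0348  0.1917]
[[ 0.0982  0.5226 -0.0352  7.    ]
 [ 0.1072  0.5225 -0.0349 25.    ]
 [ 0.1162  0.5224 -0.0347 30.    ]
 [ 0.1252  0.5226 -0.0348 34.    ]
 [ 0.1342  0.5224 -0.0347 35.    ]
 [ 0.1432  0.5223 -0.0351 33.    ]]
top rect ((0.533227801322937, -0.08167632669210434), (0.055380500853061676, 0.1453070193529129), 13.194620132446289) 0.08041011378928217
[255.5 201. ] [248, 184, 16, 38, 421] [ 0.5364 -0.0406]
[220.  210.6] [214, 205, 13, 12, 125] [ 0.5325 -0.0804]
[234.  224.5] [223, 217, 24, 20, 221] [ 0.5553 -0.0718]
[186.6 230.9] [181, 225, 12, 12, 113] [ 0.5425 -0.1242]
side [ 0.5213 -0.0349  0.1917]
[[ 0.0982  0.5235 -0.0344  7.    ]
 [ 0.1072  0.5236 -0.034  17.    ]
 [ 0.1162  0.5239 -0.0337 15.    ]
 [ 0.1252  0.5229 -0.0336 11.    ]
 [ 0.1342  0.523  -0.0334 12.    ]]
top rect ((0.5339915752410889, -0.07893715053796768), (0.0551135279238224, 0.1467227339744568), 13.312087059020996) 0.07840250114864289
[291.1 168. ] [289, 161, 5, 15, 71] [ 0.5365 -0.1001]
[290.8 180.6] [289, 180, 5, 2, 9] [ 0.523  -0.0348]
[291.3 186.5] [282, 186, 19, 2, 33] [ 0.517  -0.0059]
scene [ 0.5212 -0.0349  0.1918]
[[ 0.1073  0.5231 -0.0355 16.    ]
 [ 0.1163  0.524  -0.0346  9.    ]
 [ 0.1253  0.5241 -0.0357 14.    ]
 [ 0.1343  0.523  -0.036  11.    ]
 [ 0.1433  0.5252 -0.034  10.    ]]
top rect ((0.5336538553237915, -0.08163919299840927), (0.06007743254303932, 0.14690154790878296), 12.832436561584473) 0.0806043233992711
[206.1 175.1] [204, 174, 5, 3, 12] [ 0.543  -0.1237]
[220.8 178.1] [218, 177, 6, 3, 13] [ 0.5339 -0.0808]
[224.1 183. ] [193, 178, 49, 12, 185] [ 0.5603 -0.0723]
[-1.0331 -0.3724 -2.4709] [3.1415 0.0006 2.813 ]
```

Emit:
servo_tool([
  [0,-0.0004,-0.0012,0.002,0,0,0],
  [0,0,0,0.005,0,0,0],
  [0,0,0,0.005,0,0,0],
  [0,0,0,0.003,0,0,0],
  [0,0,0,0.003,0,0,0],
  [0,0,0,0.003,0,0,0],
  [0,0,0,0.003,0,0,0],
  [0,0,0,0,0,0,0],
], force=15)

```text
time_s: 7.6
ee_pos: [0.5211, -0.0364, 0.1672]
eef_rot: [-3.141, -0.0, 2.813]
force: [2.0, -2.1, -2.4]
grip_width: 0.0147
grip_force: 15.0
```

Emit:
servo_tool([
  [0,-0.0005,-0.0003,0.003,0,0,0],
  [0,0,0,0.005,0,0,0],
  [0,0,0,0.005,0,0,0],
  [0,0,0,0.005,0,0,0],
  [0,0,0,0.005,0,0,0],
  [0,0,0,0.005,0,0,0],
  [0,0,0,0.004,0,0,0],
  [0,0,0,0,0,0,0],
])

```text
time_s: 8.6
ee_pos: [0.5213, -0.0368, 0.1351]
eef_rot: [-3.141, -0.0, 2.813]
force: [1.1, -0.5, -2.4]
grip_width: 0.0143
grip_force: 15.0
```

Emit:
servo_tool([
  [0,0,0,0.001,0,0,0],
  [0,0,0,0.001,0,0,0],
  [0,0,0,0.001,0,0,0],
  [0,0,0,0.001,0,0,0],
  [0,0,0,0.001,0,0,0],
  [0,0,0,0.001,0,0,0],
  [0,0,0,0.001,0,0,0],
  [0,0,0,0,0,0,0],
])

```text
time_s: 9.6
ee_pos: [0.5214, -0.0368, 0.1284]
eef_rot: [-3.142, -0.0, 2.813]
force: [0.2, -1.2, -1.2]
grip_width: 0.0153
grip_force: 15.0
```

Emit:
servo_tool([
  [0,0,0,0.0008,0,0,0],
  [0,0,0,0.0008,0,0,0],
  [0,0,0,0.0008,0,0,0],
  [0,0,0,0.0008,0,0,0],
  [0,0,0,0.0008,0,0,0],
  [0,0,0,0,0,0,0],
  [0,0,0,0,0,0,0],
  [0,0,0,0,0,0,0],
])

```text
time_s: 10.6
ee_pos: [0.5214, -0.0368, 0.1244]
eef_rot: [-3.142, -0.0, 2.813]
force: [-0.3, -0.1, -1.6]
grip_width: 0.0148
grip_force: 15.0
```

Emit:
servo_tool([
  [0,0,0,0.0008,0,0,0],
  [0,0,0,0.0008,0,0,0],
  [0,0,0,0.0008,0,0,0],
  [0,0,0,0.0008,0,0,0],
  [0,0,0,0.0008,0,0,0],
  [0,0,0,0,0,0,0],
  [0,0,0,0,0,0,0],
  [0,0,0,0,0,0,0],
])

```text
time_s: 11.6
ee_pos: [0.5215, -0.0368, 0.1205]
eef_rot: [-3.142, -0.0, 2.813]
force: [0.4, -0.3, -1.7]
grip_width: 0.0148
grip_force: 15.0
```

Emit:
servo_tool([
  [0,0,0,0.0008,0,0,0],
  [0,0,0,0.0008,0,0,0],
  [0,0,0,0.0008,0,0,0],
  [0,0,0,0.0008,0,0,0],
  [0,0,0,0.0008,0,0,0],
  [0,0,0,0,0,0,0],
  [0,0,0,0,0,0,0],
  [0,0,0,0,0,0,0],
])

```text
time_s: 12.6
ee_pos: [0.5215, -0.0368, 0.1164]
eef_rot: [-3.142, -0.0, 2.813]
force: [0.7, -0.9, -2.5]
grip_width: 0.0143
grip_force: 15.0
```

Emit:
servo_tool([
  [0,0,0,0.0006,0,0,0],
  [0,0,0,0.0006,0,0,0],
  [0,0,0,0.0006,0,0,0],
  [0,0,0,0.0006,0,0,0],
  [0,0,0,0.0006,0,0,0],
  [0,0,0,0,0,0,0],
  [0,0,0,0,0,0,0],
  [0,0,0,0,0,0,0],
])

```text
time_s: 13.6
ee_pos: [0.5215, -0.0367, 0.1135]
eef_rot: [3.142, 0.0, 2.813]
force: [-0.6, -1.2, -1.0]
grip_width: 0.0145
grip_force: 15.0
```

Emit:
servo_tool([
  [0,0,0,0.0005,0,0,0],
  [0,0,0,0.0005,0,0,0],
  [0,0,0,0.0005,0,0,0],
  [0,0,0,0.0005,0,0,0],
  [0,0,0,0,0,0,0],
  [0,0,0,0,0,0,0],
  [0,0,0,0,0,0,0],
  [0,0,0,0,0,0,0],
])

```text
time_s: 14.6
ee_pos: [0.5224, -0.0369, 0.113]
eef_rot: [3.141, 0.003, 2.813]
force: [-2.0, 0.1, 13.5]
grip_width: 0.0152
grip_force: 15.0
```

Contact comes at 15 N with the TCP at z≈0.113, so the near bore is about 60 mm deep. Next is the middle bore.

Emit:
servo_tool([
  [0,0,0,-0.003,0,0,0],
  [0,0,0,-0.008,0,0,0],
  [0,0,0,-0.012,0,0,0],
  [0,0,0,-0.014,0,0,0],
  [0,0,0,-0.014,0,0,0],
  [0,0,0,-0.014,0,0,0],
  [0,0,0,-0.01,0,0,0],
  [0,0,0,-0.005,0,0,0],
])

```text
time_s: 15.6
ee_pos: [0.5215, -0.0367, 0.1921]
eef_rot: [3.141, 0.0, 2.813]
force: [0.1, 0.1, -1.6]
grip_width: 0.0149
grip_force: 15.0
```

Emit:
servo_tool([
  [0,-0.003,-0.0051,0,0,0,0],
  [0,-0.005,-0.008,0,0,0,0],
  [0,-0.006,-0.009,0,0,0,0],
  [0,-0.006,-0.009,0,0,0,0],
  [0,-0.0039,-0.007,0,0,0,0],
  [0,0,0,0,0,0,0],
  [0,0,0,0,0,0,0],
  [0,0,0,0,0,0,0],
])

```text
time_s: 16.6
ee_pos: [0.5318, -0.0803, 0.1915]
eef_rot: [3.141, 0.0, 2.813]
force: [0.1, -0.7, -1.7]
grip_width: 0.0145
grip_force: 15.0
```

```bash
python3 - <<'E'
from h import *
np.set_printoptions(precision=4,suppress=True)
for n in('wrist','side'):
    c=ctrl.camera(n);e=ctrl.get_obs()['ee_pos'];print(n,e);print(rodaxis(c,e,e[2]-.0935))
    bores(c)
E
```

```text
wrist [ 0.5318 -0.0803  0.1915]
[[ 0.098   0.5329 -0.0801 10.    ]
 [ 0.107   0.5325 -0.0803 26.    ]
 [ 0.116   0.5329 -0.0797 31.    ]
 [ 0.125   0.5328 -0.0801 33.    ]
 [ 0.134   0.5328 -0.0801 32.    ]
 [ 0.143   0.5326 -0.0801 33.    ]]
top rect ((0.5333006978034973, -0.08186811953783035), (0.05540015175938606, 0.14549754559993744), 13.17206859588623) 0.08043227073255896
[292.4 167.1] [286, 161, 14, 13, 150] [ 0.5225 -0.0366]
[255.9 200.7] [248, 183, 16, 39, 428] [ 0.5464 -0.0859]
[221.2 209.9] [215, 204, 13, 12, 125] [ 0.5424 -0.1244]
[233.9 224.5] [223, 217, 24, 19, 224] [ 0.5654 -0.1171]
side [ 0.5318 -0.0803  0.1915]
[[ 0.107   0.5343 -0.0791 13.    ]
 [ 0.116   0.5346 -0.0788 12.    ]
 [ 0.125   0.5338 -0.0802 15.    ]
 [ 0.134   0.534  -0.0799 14.    ]]
top rect ((0.5343628525733948, -0.07994168251752853), (0.05488517880439758, 0.14797382056713104), 13.430033683776855) 0.07838965299224215
[291.  163.3] [289, 161, 5, 6, 28] [ 0.5417 -0.1254]
[290.8 180.6] [289, 180, 5, 2, 9] [ 0.523  -0.0348]
[292.1 186.4] [282, 186, 19, 2, 26] [ 0.517  -0.0059]
```

Emit:
servo_tool([
  [0,0,-0.0003,0.004,0,0,0],
  [0,0,0,0.005,0,0,0],
  [0,0,0,0.005,0,0,0],
  [0,0,0,0.003,0,0,0],
  [0,0,0,0.003,0,0,0],
  [0,0,0,0.003,0,0,0],
  [0,0,0,0.002,0,0,0],
  [0,0,0,0,0,0,0],
])

```text
time_s: 17.7
ee_pos: [0.5317, -0.0809, 0.1663]
eef_rot: [-3.141, -0.0, 2.813]
force: [0.7, -0.9, -1.9]
grip_width: 0.0147
grip_force: 15.0
```

Emit:
servo_tool([
  [0,0,0,0.003,0,0,0],
  [0,0,0,0.005,0,0,0],
  [0,0,0,0.005,0,0,0],
  [0,0,0,0.005,0,0,0],
  [0,0,0,0.005,0,0,0],
  [0,0,0,0.005,0,0,0],
  [0,0,0,0.004,0,0,0],
  [0,0,0,0.001,0,0,0],
])

```text
time_s: 18.7
ee_pos: [0.5317, -0.0808, 0.1332]
eef_rot: [-3.142, -0.0, 2.813]
force: [0.4, -0.9, -1.0]
grip_width: 0.0147
grip_force: 15.0
```

Emit:
servo_tool([
  [0,0,0,0.001,0,0,0],
  [0,0,0,0.001,0,0,0],
  [0,0,0,0.001,0,0,0],
  [0,0,0,0.001,0,0,0],
  [0,0,0,0.0005,0,0,0],
  [0,0,0,0.0005,0,0,0],
  [0,0,0,0,0,0,0],
  [0,0,0,0,0,0,0],
])

```text
time_s: 19.7
ee_pos: [0.5317, -0.0808, 0.1284]
eef_rot: [-3.142, -0.0, 2.813]
force: [0.4, -1.0, -3.0]
grip_width: 0.0148
grip_force: 15.0
```

Emit:
servo_tool([
  [0,0,0,0.0005,0,0,0],
  [0,0,0,0.0005,0,0,0],
  [0,0,0,0.0005,0,0,0],
  [0,0,0,0.0005,0,0,0],
  [0,0,0,0,0,0,0],
  [0,0,0,0,0,0,0],
  [0,0,0,0,0,0,0],
  [0,0,0,0,0,0,0],
])

```text
time_s: 20.7
ee_pos: [0.5317, -0.0808, 0.1264]
eef_rot: [-3.142, -0.0, 2.813]
force: [1.2, -0.8, -2.3]
grip_width: 0.0148
grip_force: 15.0
```

Emit:
servo_tool([
  [0,0,0,0.0005,0,0,0],
  [0,0,0,0.0005,0,0,0],
  [0,0,0,0.0005,0,0,0],
  [0,0,0,0.0005,0,0,0],
  [0,0,0,0.0005,0,0,0],
  [0,0,0,0,0,0,0],
  [0,0,0,0,0,0,0],
  [0,0,0,0,0,0,0],
])

```text
time_s: 21.7
ee_pos: [0.5317, -0.0808, 0.1239]
eef_rot: [-3.142, -0.0, 2.813]
force: [0.8, -0.7, -1.9]
grip_width: 0.0147
grip_force: 15.0
```

Emit:
servo_tool([
  [0,0,0,0.0005,0,0,0],
  [0,0,0,0.0005,0,0,0],
  [0,0,0,0.0005,0,0,0],
  [0,0,0,0.0005,0,0,0],
  [0,0,0,0.0005,0,0,0],
  [0,0,0,0,0,0,0],
  [0,0,0,0,0,0,0],
  [0,0,0,0,0,0,0],
])

```text
time_s: 22.7
ee_pos: [0.5317, -0.0808, 0.1214]
eef_rot: [3.142, -0.0, 2.813]
force: [0.9, -0.2, -2.1]
grip_width: 0.0147
grip_force: 15.0
```

Emit:
servo_tool([
  [0,0,0,0.0005,0,0,0],
  [0,0,0,0.0005,0,0,0],
  [0,0,0,0.0005,0,0,0],
  [0,0,0,0.0005,0,0,0],
  [0,0,0,0.0005,0,0,0],
  [0,0,0,0,0,0,0],
  [0,0,0,0,0,0,0],
  [0,0,0,0,0,0,0],
])

```text
time_s: 23.7
ee_pos: [0.5322, -0.0809, 0.1201]
eef_rot: [3.141, 0.002, 2.813]
force: [-0.9, -0.3, 10.0]
grip_width: 0.0145
grip_force: 15.0
```

The middle bore bottoms at TCP z≈0.120, about 7 mm shallower. On to the far bore.

Emit:
servo_tool([
  [0,0,0,-0.003,0,0,0],
  [0,0,0,-0.008,0,0,0],
  [0,0,0,-0.012,0,0,0],
  [0,0,0,-0.014,0,0,0],
  [0,0,0,-0.014,0,0,0],
  [0,0,0,-0.012,0,0,0],
  [0,0,0,-0.007,0,0,0],
  [0,0,0,-0.003,0,0,0],
])

```text
time_s: 24.7
ee_pos: [0.5317, -0.0808, 0.1923]
eef_rot: [3.142, 0.0, 2.813]
force: [-0.2, 0.0, -1.6]
grip_width: 0.0149
grip_force: 15.0
```

Emit:
servo_tool([
  [0,-0.003,-0.0051,0,0,0,0],
  [0,-0.005,-0.008,0,0,0,0],
  [0,-0.006,-0.009,0,0,0,0],
  [0,-0.006,-0.009,0,0,0,0],
  [0,-0.0039,-0.007,0,0,0,0],
  [0,0,0,0,0,0,0],
  [0,0,0,0,0,0,0],
  [0,0,0,0,0,0,0],
])

```text
time_s: 25.7
ee_pos: [0.542, -0.1243, 0.192]
eef_rot: [3.142, 0.0, 2.813]
force: [-0.3, -0.8, -1.8]
grip_width: 0.0146
grip_force: 15.0
```

```bash
python3 - <<'E'
from h import *
np.set_printoptions(precision=4,suppress=True)
c=ctrl.camera('wrist');e=ctrl.get_obs()['ee_pos'];print(e);print(rodaxis(c,e,e[2]-.0935))
bores(c)
E
```

```text
[ 0.542  -0.1243  0.192 ]
[[ 0.0985  0.5427 -0.1246 10.    ]
 [ 0.1075  0.543  -0.1241 26.    ]
 [ 0.1165  0.543  -0.1237 31.    ]
 [ 0.1255  0.543  -0.1241 32.    ]
 [ 0.1345  0.5431 -0.1242 38.    ]
 [ 0.1435  0.543  -0.1243 28.    ]]
top rect ((0.533359169960022, -0.0816197544336319), (0.05552622303366661, 0.14550301432609558), 13.178279876708984) 0.08045095957658982
[330.1 144.2] [323, 137, 15, 15, 167] [ 0.5224 -0.0371]
[292.5 166.9] [286, 161, 14, 13, 150] [ 0.5329 -0.0806]
[256. 200.] [249, 183, 15, 37, 416] [ 0.5559 -0.1291]
```

Emit:
servo_tool([
  [0,0,0,0.004,0,0,0],
  [0,0,0,0.005,0,0,0],
  [0,0,0,0.005,0,0,0],
  [0,0,0,0.003,0,0,0],
  [0,0,0,0.003,0,0,0],
  [0,0,0,0.003,0,0,0],
  [0,0,0,0.002,0,0,0],
  [0,0,0,0,0,0,0],
])

```text
time_s: 26.75
ee_pos: [0.542, -0.1246, 0.1669]
eef_rot: [-3.142, 0.0, 2.813]
force: [1.3, -1.0, -2.4]
grip_width: 0.0146
grip_force: 15.0
```

Emit:
servo_tool([
  [0,0,0,0.003,0,0,0],
  [0,0,0,0.005,0,0,0],
  [0,0,0,0.005,0,0,0],
  [0,0,0,0.005,0,0,0],
  [0,0,0,0.005,0,0,0],
  [0,0,0,0.005,0,0,0],
  [0,0,0,0.004,0,0,0],
  [0,0,0,0.001,0,0,0],
])

```text
time_s: 27.75
ee_pos: [0.542, -0.1246, 0.1337]
eef_rot: [-3.142, -0.0, 2.813]
force: [0.2, -1.2, -0.7]
grip_width: 0.0149
grip_force: 15.0
```

Emit:
servo_tool([
  [0,0,0,0.001,0,0,0],
  [0,0,0,0.001,0,0,0],
  [0,0,0,0.001,0,0,0],
  [0,0,0,0.001,0,0,0],
  [0,0,0,0.0005,0,0,0],
  [0,0,0,0.0005,0,0,0],
  [0,0,0,0,0,0,0],
  [0,0,0,0,0,0,0],
])

```text
time_s: 28.75
ee_pos: [0.542, -0.1246, 0.1289]
eef_rot: [-3.142, -0.0, 2.813]
force: [1.0, -0.2, -2.6]
grip_width: 0.0149
grip_force: 15.0
```

Emit:
servo_tool([
  [0,0,0,0.0005,0,0,0],
  [0,0,0,0.0005,0,0,0],
  [0,0,0,0.0005,0,0,0],
  [0,0,0,0.0005,0,0,0],
  [0,0,0,0.0005,0,0,0],
  [0,0,0,0,0,0,0],
  [0,0,0,0,0,0,0],
  [0,0,0,0,0,0,0],
])

```text
time_s: 29.75
ee_pos: [0.542, -0.1246, 0.1264]
eef_rot: [-3.142, -0.0, 2.813]
force: [1.0, -1.0, -2.0]
grip_width: 0.0147
grip_force: 15.0
```

Emit:
servo_tool([
  [0,0,0,0.0005,0,0,0],
  [0,0,0,0.0005,0,0,0],
  [0,0,0,0.0005,0,0,0],
  [0,0,0,0.0005,0,0,0],
  [0,0,0,0.0005,0,0,0],
  [0,0,0,0,0,0,0],
  [0,0,0,0,0,0,0],
  [0,0,0,0,0,0,0],
])

```text
time_s: 30.75
ee_pos: [0.5426, -0.1247, 0.1251]
eef_rot: [3.141, 0.002, 2.813]
force: [-0.1, -0.3, 9.1]
grip_width: 0.0148
grip_force: 15.0
```

The far bore bottoms at z≈0.125, so the near bore is the deepest. I'll go back there.

Emit:
servo_tool([
  [0,0,0,-0.003,0,0,0],
  [0,0,0,-0.008,0,0,0],
  [0,0,0,-0.012,0,0,0],
  [0,0,0,-0.014,0,0,0],
  [0,0,0,-0.012,0,0,0],
  [0,0,0,-0.01,0,0,0],
  [0,0,0,-0.006,0,0,0],
  [0,0,0,-0.003,0,0,0],
])

```text
time_s: 31.75
ee_pos: [0.542, -0.1246, 0.1922]
eef_rot: [3.142, -0.0, 2.813]
force: [-0.1, 0.3, -1.3]
grip_width: 0.0151
grip_force: 15.0
```

Emit:
servo_tool([
  [0,0.0048,0.0076,0,0,0,0],
  [0,0.009,0.014,0,0,0,0],
  [0,0.01,0.017,0,0,0,0],
  [0,0.01,0.016,0,0,0,0],
  [0,0.009,0.014,0,0,0,0],
  [0,0.005,0.008,0,0,0,0],
  [0,0,0,0,0,0,0],
  [0,0,0,0,0,0,0],
])

```text
time_s: 32.75
ee_pos: [0.5216, -0.037, 0.1919]
eef_rot: [-3.142, 0.0, 2.812]
force: [-0.2, -0.4, -2.1]
grip_width: 0.0145
grip_force: 15.0
```

```bash
python3 - <<'E'
from h import *
np.set_printoptions(precision=4,suppress=True)
c=ctrl.camera('wrist');e=ctrl.get_obs()['ee_pos'];print(e);print(rodaxis(c,e,e[2]-.0935))
bores(c)
E
```

```text
[ 0.5216 -0.0371  0.1919]
[[ 0.0984  0.5227 -0.0361  8.    ]
 [ 0.1074  0.5225 -0.0368 29.    ]
 [ 0.1164  0.5227 -0.0365 27.    ]
 [ 0.1254  0.5225 -0.0368 34.    ]
 [ 0.1344  0.5227 -0.0368 38.    ]
 [ 0.1434  0.5226 -0.0368 30.    ]]
top rect ((0.5333181619644165, -0.08194930106401443), (0.05551303178071976, 0.1458137035369873), 13.201622009277344) 0.0803965768551197
[256.1 200.5] [248, 183, 16, 39, 430] [ 0.5364 -0.0427]
[221.9 209.6] [216, 204, 13, 12, 125] [ 0.5327 -0.0802]
[233.9 224.6] [223, 217, 24, 20, 225] [ 0.5559 -0.0741]
[188.5 229.8] [183, 224, 12, 12, 111] [ 0.5426 -0.124 ]
```

Aligned. I'll descend to TCP z≈0.117, about 3 mm above the bottom.

Emit:
servo_tool([
  [0,0,0,0.004,0,0,0],
  [0,0,0,0.005,0,0,0],
  [0,0,0,0.005,0,0,0],
  [0,0,0,0.003,0,0,0],
  [0,0,0,0.003,0,0,0],
  [0,0,0,0.003,0,0,0],
  [0,0,0,0.002,0,0,0],
  [0,0,0,0,0,0,0],
])

```text
time_s: 33.8
ee_pos: [0.5215, -0.0367, 0.1668]
eef_rot: [-3.141, -0.0, 2.813]
force: [0.6, -0.8, -2.2]
grip_width: 0.0145
grip_force: 15.0
```

Emit:
servo_tool([
  [0,0,0,0.003,0,0,0],
  [0,0,0,0.005,0,0,0],
  [0,0,0,0.005,0,0,0],
  [0,0,0,0.005,0,0,0],
  [0,0,0,0.005,0,0,0],
  [0,0,0,0.005,0,0,0],
  [0,0,0,0.004,0,0,0],
  [0,0,0,0.001,0,0,0],
])

```text
time_s: 34.8
ee_pos: [0.5215, -0.0367, 0.1337]
eef_rot: [-3.141, -0.0, 2.813]
force: [0.0, -3.1, -0.1]
grip_width: 0.0148
grip_force: 15.0
```

Emit:
servo_tool([
  [0,0,0,0.003,0,0,0],
  [0,0,0,0.003,0,0,0],
  [0,0,0,0.003,0,0,0],
  [0,0,0,0.003,0,0,0],
  [0,0,0,0.002,0,0,0],
  [0,0,0,0.002,0,0,0],
  [0,0,0,0.001,0,0,0],
  [0,0,0,0,0,0,0],
])

```text
time_s: 35.8
ee_pos: [0.5215, -0.0367, 0.1168]
eef_rot: [-3.142, -0.0, 2.813]
force: [2.4, -3.7, -2.3]
grip_width: 0.0146
grip_force: 15.0
```

Emit:
servo_tool([
  [0,0,0,0.0005,0,0,0],
  [0,0,0,0.0005,0,0,0],
  [0,0,0,0.0005,0,0,0],
  [0,0,0,0.0005,0,0,0],
  [0,0,0,0.0005,0,0,0],
  [0,0,0,0.0005,0,0,0],
  [0,0,0,0.0005,0,0,0],
  [0,0,0,0,0,0,0],
])

```text
time_s: 36.8
ee_pos: [0.5215, -0.0367, 0.1134]
eef_rot: [-3.142, -0.0, 2.813]
force: [1.3, -3.1, -1.4]
grip_width: 0.0145
grip_force: 15.0
```

Emit:
servo_tool([
  [0,0,0,0.0004,0,0,0],
  [0,0,0,0.0004,0,0,0],
  [0,0,0,0.0004,0,0,0],
  [0,0,0,0,0,0,0],
  [0,0,0,0,0,0,0],
  [0,0,0,0,0,0,0],
  [0,0,0,0,0,0,0],
  [0,0,0,0,0,0,0],
])

```text
time_s: 37.8
ee_pos: [0.5219, -0.0367, 0.1131]
eef_rot: [3.141, 0.001, 2.813]
force: [-1.1, -2.3, 9.3]
grip_width: 0.0146
grip_force: 15.0
```

It bottoms at the same height as before. I'll ease off, release, then withdraw.

Emit:
servo_tool([
  [0,0,0,-0.0008,0,0,0],
  [0,0,0,0,0,0,0],
  [30,0,0,0,0,0,0],
  [60,0,0,0,0,0,0],
  [60,0,0,0,0,0,0],
  [60,0,0,0,0,0,0],
  [60,0,0,0,0,0,0],
  [60,0,0,0,0,0,0],
])

```text
time_s: 38.8
ee_pos: [0.5215, -0.0367, 0.113]
eef_rot: [3.142, -0.0, 2.813]
force: [0.7, 0.0, -0.7]
grip_width: 0.0566
grip_force: 0.0
```

Emit:
servo_tool([
  [60,0,0,-0.005,0,0,0],
  [60,0,0,-0.015,0,0,0],
  [60,0,0,-0.02,0,0,0],
  [60,0,0,-0.02,0,0,0],
  [60,0,0,-0.02,0,0,0],
  [60,0,0,-0.02,0,0,0],
  [60,0,0,-0.01,0,0,0],
  [60,0,0,0,0,0,0],
])

```text
time_s: 39.8
ee_pos: [0.5217, -0.0367, 0.2238]
eef_rot: [3.141, 0.001, 2.813]
force: [0.1, -0.2, -0.3]
grip_width: 0.0565
grip_force: 0.0
```

```bash
python3 - <<'E'
from h import *
a=[ctrl.camera(n)['pixels'][60:290,170:400] for n in('scene','side')]
save('end.png',cv2.resize(np.hstack(a),(780,390)))
c=ctrl.camera('wrist');P=pts(c);g=c['pixels'].max(-1)
m=(P[...,2]>.145)&(P[...,2]<.175)&(np.hypot(P[...,0]-.523,P[...,1]+.037)<.03)&(g<110)
q=P[m];t=q[q[:,2]>q[:,2].max()-.006];print(len(t),np.median(t,0),cv2.minEnclosingCircle(t[:,:2].astype(np.float32)),ctrl.get_obs()['force'])
E
```

```text
230 [ 0.52239727 -0.04109939  0.16033041] ((0.5228878259658813, -0.041536301374435425), 0.008070790208876133) [-0.08236948  0.3353458   1.06558545]
```

View pics/end.png

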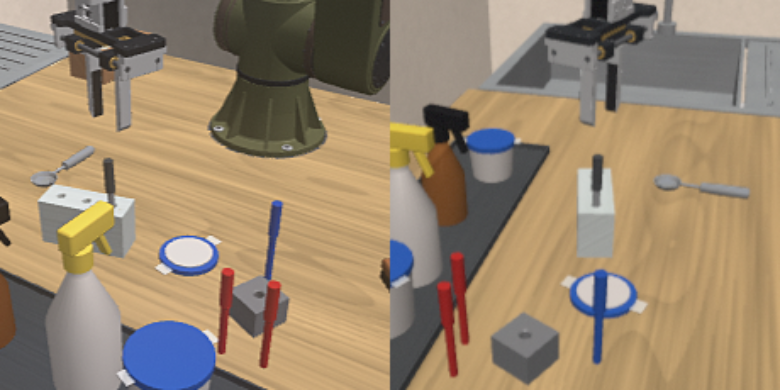

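The rod stands released in the near bore, with its top at z = 0.160 (tip about 20 mm up) and a lean of about 0.035 rad. The gripper is clear and nothing else has moved.

```bash
python3 -c "
from station import ctrl
print(ctrl.hand_in())"
```

```text
the job is handed in; nothing more can be done
None
```

I probed all three bores in order and handed the job in with the rod standing released in the nearest bore, which is the deepest at about 60 mm (middle about 53 mm, far about 48 mm); no verdict was returned.

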